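# Advance the striking clock to the hour

## Task

Set the striking clock lying face up on the bench: with a fingertip push its long minute hand clockwise, round the minute track, to the blue half-hour mark, let it rest there for two seconds while the clock strikes, then push it on clockwise to the red twelve o'clock mark and leave it there, each time within a minute of the mark. Never push the hand backwards, touch the clock lightly, do not lift or shift it, and leave the loupe, the jar and the brass barrel alone.

Things in the scene. Friction and masses are not known exactly. Their poses are not given: they have to be found in the camera images.
- clock: Striking clock lying loose, face up, about 1 kg: brass drum 200 mm across with a flat rimless white dial 40 mm above the bench; a 10 mm spindle rises from its centre to 62 mm. Origin: centre of its underside; x points from the centre to the red twelve mark, z up. Flat minute marks 72 to 94 mm from the centre. A black hour hand (44 mm long, 5 to 7 mm above the dial) follows by gearing; ignore it.
- minute_hand (a joint): Minute hand angle, rad, clockwise from above: 0 at red twelve, 3.14 at blue half hour, 6.28 at red again; a minute is 0.105. Starts at 0.7 to 2.3, stops at 7.5. Black bar 6 x 6 mm, 84 mm long from the spindle plus 20 mm tail; underside 54 mm, top 60 mm above the bench, 14 mm of free space below it. Needs about 0.4 N at its end and stays where left, with no spring-back.
- minute_tip (a point): End of the minute hand, on its centre line, 84 mm from the spindle and 57 mm above the bench.
- twelve (a point): Middle of the red twelve o'clock bar (22 x 9 mm) on the dial, 83 mm from the centre.
- six (a point): Middle of the blue half-hour bar (22 x 9 mm) on the dial, 83 mm from the centre, straight across from twelve.
- loupe: Bystander: black eye loupe standing on the bench, 42 mm across, 42 mm high. Origin: centre of its underside.
- jar: Bystander: small glass jar with a red cap, 36 mm across, 45 mm high. Origin: centre of its underside.
- barrel: Bystander: round brass spring barrel, 40 mm across, 27 mm high with its stub. Origin: centre of its underside.
Mind the look-alikes: they are no part of the job. Several things have the shape of the clock; the one meant has the colours described above.

How it is judged:
On the way:
1. the minute hand rests at the blue half-hour mark, within a minute (0.105 rad), for 1.5 s (value of joint minute_hand between 3.03659 and 3.24659 rad and velocity of joint minute_hand between -0.05 and 0.05 rad/s), for 1.5 s.
At the end, for the whole second after the job is handed in: The minute hand has gone on to the red twelve mark (joint 6.28, within one minute = 0.105 rad) and is at rest; the clock is within 15 mm of where it lay, and the loupe, jar and barrel within 20 mm of where they stood (value of joint minute_hand between 6.17819 and 6.38819 rad and velocity of joint minute_hand between -0.05 and 0.05 rad/s and distance of clock from where it was at the start of the episode below 0.015 m and linear speed of clock below 0.01 m/s and distance of each of loupe, jar, barrel from where it was at the start of the episode below 0.02 m); the robot touches nothing.
It fails at once if the minute hand is pushed backwards (anticlockwise faster than 0.15 rad/s) (velocity of joint minute_hand below -0.15 rad/s).
It fails at once if the minute hand overshoots the twelve mark by more than a minute (value of joint minute_hand above 6.38819 rad).
It fails at once if the robot touches the clock with more than 20 N (contact force between any of the arm, the fingers and clock above 20 N).
It fails at once if the clock is lifted by 10 mm, tipped, shifted by 15 mm or turned until its twelve mark has moved 25 mm (height (world z) of clock above 0.01 m or angle between clock's own z axis and vertical above 0.1 rad or distance of clock from where it was at the start of the episode above 0.015 m or distance of twelve from where it was at the start of the episode above 0.025 m).
It fails at once if the loupe, the jar or the brass barrel is moved by more than 20 mm (distance of any of loupe, jar, barrel from where it was at the start of the episode above 0.02 m).
It also fails if it takes over 59 s, if anything falls off the work surface, if the arm or the gripper's body presses on something with over 40 N, if the wrist force passes 120 N, or if a joint passes its speed limit or range.

## Robot

A 7-joint arm with a two-finger parallel gripper is mounted at the origin on the work surface. World frame = base frame: x ahead of the robot, y to its left, z up, the work surface at z = 0. Lengths are in m, angles in rad, forces in N, time in s.
With the tool pointing down it reaches from about 0.425 to 1.025 m from the base axis. Payload 9.4 kg.
Tool frame: the origin (TCP) lies between the finger pads; the fingertips stand 11 mm ahead of it and the grasp point (between the pads) lies 8 mm behind it; z points along the fingers, y is the line along which they close (so a half turn about z gives the same grasp; the last joint's range is limited). The gripper opens to 85 mm and grips with 20 to 120 N. Pads are 22 mm wide; open, the fingers measure 114 mm over their backs; the gripper's body (76 mm by 85 mm) begins 54 mm behind the grasp point. The pads swing forward as they close: fully open they stand 13 mm farther back than shut.
Start: joints at [1.231, 0.599, -0.003, 1.599, 0.002, 0.943, -0.08], TCP at [0.188, -0.7, 0.242] pointing down, gripper open.
Joint ranges: [-2.57, 2.57], [-0.35, 1.97], [-1.29, 1.29], [0.11, 2.56], [-1.05, 4.19], [0.11, 1.86], [-2.63, 2.63]. Speed limits (rad/s): [2.22, 2.22, 3.01, 3.01, 3.14, 3.14, 3.14].

## Interface

Orientations are given as [roll, pitch, yaw] about the fixed x, y, z axes, in that order (R = Rz(yaw) Ry(pitch) Rx(roll)).
In Python, from rig import env gives the robot as it stands.
- The arm moves only by the tool arm_command, never from a script. Its argument "steps" is one flat list of numbers, 7 for each row, row after row: the shift along the world's x, y, z each as a share of 60 cm, from -1 to 1, then the turn, a rotation vector about the world's x, y, z each as a share of pi rad, from -1 to 1, then the finger opening in mm, from 0 to 85.4. In form: [tx, ty, tz, wx, wy, wz, grip, tx, ty, tz, wx, wy, wz, grip, ...]. A call has 1 to 20 rows; each row is the pose to reach, as a shift and turn from the pose commanded when the call began, turning the shorter way round; what a row does not reach only later rows make up. A row lasts 1/12 s, in which the tool goes at most 41.7 mm and 7.16 degrees, less where a joint would pass 70% of its speed; a pose out of reach is approached as far as the arm can. A call with a number of a shift or a turn outside -1 to 1 is refused whole. A call with a gripper value outside its range is refused whole. The fingers move at their own pace and stop on an object; the grip force is fixed at half the most. Time passes only in rows, so rows that repeat a pose let the fingers close. It gives the time, the measured TCP pose, the force, the opening and the grip force at its end, in the units of the state.
- env.get_state(): the state, without advancing time (a new reading comes with each control period).
- env.grab_frame(name): name is "scene" or "top"; returns (picture, depth): 400x640x3 uint8, red, green, blue; 400x640 float32, m along the optical axis (not along the pixel's ray), 0 where there is no reading.
- env.camera_info(name): a dict with "intrinsics" (3x3 intrinsics, pixels), "R" (3x3) and "t" (3): a world point X has camera coordinates R X + t. Camera axes: x right, y down, z forward; pixel columns grow to the right and rows downward; lengths in m; the calibration is good to about 2 mm. A picture is of the moment at which its call begins. camera_info takes no time and is no camera call.
- env.hand_in(): hands the job in; it is judged then, once.
The state is a dict: "time_s": time; "joints": joint angles; "dq": joint speeds; "effort": joint torques, N m; "position": TCP position; "tcp_rot": TCP orientation; "force": force on the tool from outside, world axes, zero at the start; "torque": the same for the moment, N m; "grip_width": opening from 0.0 (shut) to 1.0 (fully open); "grasp_force": force on a finger pad.
Only numpy, scipy, OpenCV 4.12 (cv2) and the standard library are available. Lean on these libraries where they do the work, as an engineer would, in place of code of your own. Each camera call takes 0.05 s, during which the arm holds its last target. There are 200 camera calls.

## Working session

There is one attempt and no reset: what is moved stays moved. The work goes in short steps, Python scripts to look and compute and a tool call to move; the robot and the scene stay as the last step left them, time stands still between calls to the robot, and variables do not carry over. Pictures are saved under pics/ and viewed, at most 10 in all, crops included, and the job is handed in when it is done.

Besides the shell and the picture viewer there is one more tool, called by a JSON object that holds its "op" and its "data". arm_command: Moves the arm, as the interface text tells. Shift numbers are shares of 60 cm and turn numbers shares of pi rad, none past 1 either way. Its arguments: {"type":"object","properties":{"steps":{"type":"array","items":{"type":"number"}}},"required":["steps"]}

```bash
mkdir -p pics; ls
python3 - <<'E'
from rig import env
import cv2,numpy as np
for n in("scene","top"):
    p,d=env.grab_frame(n); np.savez(f"{n}0.npz",p=p,d=d)
    cv2.imwrite(f"pics/{n}0.png",p[:,:,::-1])
    c=env.camera_info(n); print(n,c)
print(env.get_state())
E
```

```text
pics
scene {'intrinsics': array([[489.41817636,   0.        , 312.34521704],
       [  0.        , 489.41817636, 195.77390456],
       [  0.        ,   0.        ,   1.        ]]), 'R': array([[-0.76840288,  0.63995316,  0.00411957],
       [ 0.50961621,  0.61577339, -0.60092799],
       [-0.38710249, -0.4596554 , -0.79929255]]), 't': array([ 0.30908423, -0.28237754,  1.3796413 ])}
top {'intrinsics': array([[382.54152192,   0.        , 317.33264375],
       [  0.        , 382.54152192, 204.26507274],
       [  0.        ,   0.        ,   1.        ]]), 'R': array([[ 0.005706  , -0.99934844, -0.03563903],
       [-0.9967953 , -0.00284043, -0.07994411],
       [ 0.07979079,  0.03598098, -0.99616203]]), 't': array([0.10722274, 0.48767571, 0.89083039])}
{'time_s': 0.1, 'joints': array([ 1.23127315,  0.60008095, -0.00252886,  1.6000418 ,  0.00180319,
        0.94286876, -0.07984194]), 'dq': array([-2.52703295e-03, -1.83719567e-03,  2.03956817e-04, -9.44482164e-04,
        4.32764274e-05,  2.48492711e-04, -1.13057774e-03]), 'effort': array([ 5.35354993e-03, -7.77996039e+01,  1.57019243e+00, -2.58628142e+01,
        1.26419278e-02,  5.43707953e-03, -3.50163384e-05]), 'position': array([ 0.18823944, -0.6997301 ,  0.2414805 ]), 'tcp_rot': array([-3.14020284e+00,  1.40971301e-04,  2.62829706e-01]), 'force': array([0.27881213, 0.38410699, 0.33999549]), 'torque': array([ 0.02549081, -0.00438522, -0.00040669]), 'grasp_force': 0.0, 'grip_width': 1.0016740674600983}
```

View pics/top0.png

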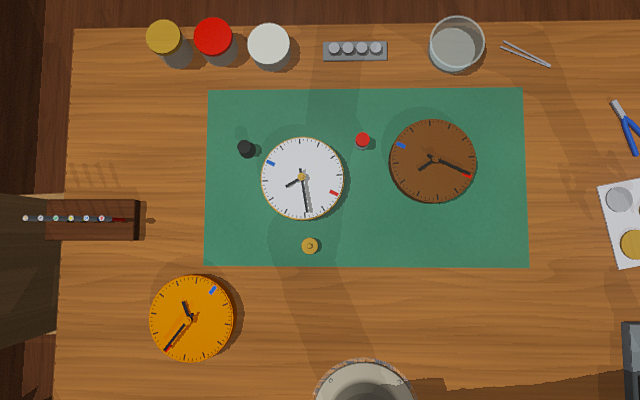

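View pics/scene0.png

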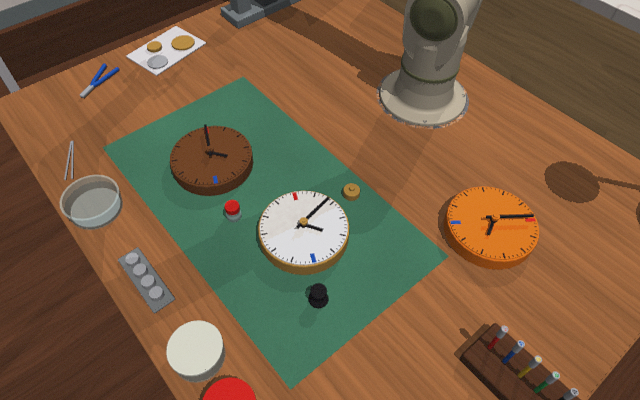

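The top view shows three clocks: white (303,178), brown (433,161) and orange (192,319). Only the white one has the brass drum, white dial, and red (334,193) and blue (271,163) marks that fit. The bystanders are the loupe (246,149), jar (362,140) and barrel (310,246). Next I'll measure it and confirm in an enlarged crop.

```bash
cat > h.py <<'E'
import numpy as np,cv2
from rig import env
def ray(n,uv,z):
    c=env.camera_info(n);R,t,K=c["R"],c["t"],c["intrinsics"]
    d=R.T@np.linalg.inv(K)@np.array([uv[0],uv[1],1.]);o=-R.T@t
    return (o+d*(z-o[2])/d[2])[:2]
def proj(n,X):
    c=env.camera_info(n);R,t,K=c["R"],c["t"],c["intrinsics"]
    return cv2.projectPoints(np.array(X,float).reshape(-1,3),cv2.Rodrigues(R)[0],t,K,None)[0][:,0]
def marks(n,p):
    hsv=cv2.cvtColor(p,cv2.COLOR_RGB2HSV);H,S,V=cv2.split(hsv)
    box=np.zeros(H.shape,bool)
    if n=="top": box[135:222,258:346]=1; box[:152,345:]=0
    else: box[188:268,255:352]=1
    out={}
    for k,m in(("blue",(H>100)&(H<130)&(S>110)),("red",((H<8)|(H>172))&(S>140)&(V>90))):
        m=(m&box).astype(np.uint8);l,L,st,ce=cv2.connectedComponentsWithStats(m)
        i=1+np.argmax(st[1:,4]);out[k]=ray(n,ce[i],.04);print(n,k,ce[i].round(1),st[i,4],out[k].round(4))
    return out
def hand(n,p,C,red,step=0.01,guess=None):
    # darkness along ray at hand height
    g=cv2.GaussianBlur(cv2.cvtColor(p,cv2.COLOR_RGB2GRAY),(0,0),.7).astype(np.float32)
    a0=np.arctan2(*(red-C)[::-1]);A=np.arange(0,2*np.pi,step);r=np.arange(.05,.082,.002)
    s=[]
    for a in A:
        w=a0-a
        uv=proj(n,[[C[0]+q*np.cos(w),C[1]+q*np.sin(w),.06] for q in r]).astype(np.float32)
        s.append(np.mean(cv2.remap(g,uv[:,:1],uv[:,1:],1)))
    s=np.array(s);i=np.argsort(s)[:6];print(n,"hand",A[i].round(3),s[i].round(0));return A[i[0]]
E
python3 - <<'E'
from h import *
for n in("top","scene"):
    p=np.load(n+"0.npz")["p"];m=marks(n,p);C=(m["red"]+m["blue"])/2
    print(n,"C",C.round(4),"len",np.linalg.norm(m["red"]-m["blue"]).round(4),"yaw",np.arctan2(*(m["red"]-C)[::-1]))
    hand(n,p,C,m["red"])
p=np.load("scene0.npz")["p"];q=np.load("top0.npz")["p"]
a=cv2.resize(p[170:290,245:365],(400,400));b=cv2.resize(q[125:265,230:370],(400,400))
cv2.imwrite("pics/crop1.png",np.hstack([a,b])[:,:,::-1])
for k,uv in(("loupe",(246,149)),("jar",(362,140)),("barrel",(310,246))):print(k,ray("top",uv,.04))
E
```

```text
top blue [270.1 162.4] 30 [0.5848 0.221 ]
top red [333.3 192.4] 23 [0.5137 0.0713]
top C [0.5492 0.1462] len 0.1657 yaw -2.014045856154245
top hand [0.96 0.95 0.97 0.94 0.98 0.93] [76. 78. 81. 84. 93. 94.]
scene blue [312.5 257.5] 31 [0.5861 0.2211]
scene red [294.6 196. ] 22 [0.515  0.0721]
scene C [0.5505 0.1466] len 0.1652 yaw -2.015775028757717
scene hand [0.98 0.99 0.97 1.   0.96 1.01] [46. 47. 50. 53. 61. 65.]
loupe [0.61716847 0.27924008]
jar [0.63804966 0.00411384]
barrel [0.3886523  0.12508889]
```

View pics/crop1.png

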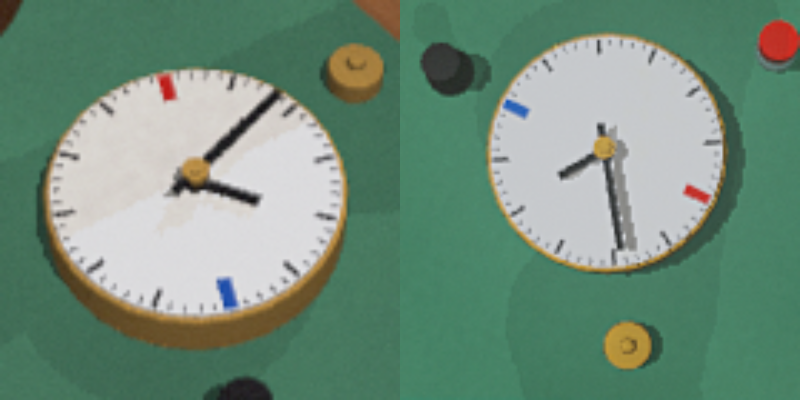

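The crop confirms it: the white dial on a brass drum, with red upper left and blue at the bottom (scene view). The hand is at about 0.97 rad, and both cameras agree on the centre (0.550, 0.146). I'll approach with the fingers shut, padding aligned to the mark line.

{"op": "arm_command", "data": {"steps": [0.52,0.5,0,0,0,0.275,0,0.52,0.5,0,0,0,0.275,0,0.52,0.5,0,0,0,0.275,0,0.52,0.5,0,0,0,0.275,0,0.52,0.5,0,0,0,0.275,0,0.52,0.5,0,0,0,0.275,0,0.52,0.5,0,0,0,0.275,0,0.52,0.5,0,0,0,0.275,0,0.52,0.5,0,0,0,0.275,0,0.52,0.5,0,0,0,0.275,0,0.52,0.5,0,0,0,0.275,0,0.52,1,0,0,0,0.275,0,0.52,1,0,0,0,0.275,0,0.52,1,0,0,0,0.275,0,0.52,1,0,0,0,0.275,0,0.52,1,0,0,0,0.275,0,0.52,1,0,0,0,0.275,0,0.52,1,0,0,0,0.275,0,0.52,1,0,0,0,0.275,0,0.52,1,0,0,0,0.275,0]}}

```text
time_s: 1.77
position: [0.5004, -0.0964, 0.2424]
tcp_rot: [-3.141, -0.001, 1.133]
force: [-0.3, -0.3, -0.7]
grip_width: -0.001
grasp_force: 0.0
```

{"op": "arm_command", "data": {"steps": [0,0.3375,-0.1,0,0,0,0,0,0.3375,-0.1,0,0,0,0,0,0.3375,-0.1,0,0,0,0,0,0.3375,-0.1,0,0,0,0,0,0.3375,-0.1,0,0,0,0,0,0.3375,-0.1,0,0,0,0,0,0.3375,-0.228,0,0,0,0,0,0.3375,-0.228,0,0,0,0,0,0.3375,-0.228,0,0,0,0,0,0.3375,-0.228,0,0,0,0,0,0.3375,-0.228,0,0,0,0]}}

```text
time_s: 2.68
position: [0.501, 0.1016, 0.1065]
tcp_rot: [3.141, 0.0, 1.126]
force: [0.4, -0.7, 0.5]
grip_width: 0.003
grasp_force: 0.0
```

Run:
```python
from h import *
s=env.get_state();print(s["position"],s["tcp_rot"],s["force"])
P=s["position"]
p,d=env.grab_frame("scene")
print(proj("scene",[P,P-[0,0,.011],[.5,.1025,.04]]).round(1))
a=cv2.resize(p[130:270,230:410],(792,616)[:2],interpolation=cv2.INTER_CUBIC)[:600]
cv2.imwrite("pics/hov.png",a[:,:,::-1])
C=np.array([.55,.1464]);red=C+.083*np.array([np.cos(-2.015),np.sin(-2.015)])
hand("scene",p,C,red)
```

```text
[0.50102254 0.10158814 0.10646882] [3.14115014e+00 2.04231080e-04 1.12556378e+00] [ 0.40423165 -0.66079648  0.4511197 ]
[[307.5 182.6]
 [307.5 185.7]
 [308.2 200.9]]
scene hand [0.99 0.98 1.   0.97 1.01 0.96] [46. 47. 52. 54. 64. 66.]
```

View pics/hov.png

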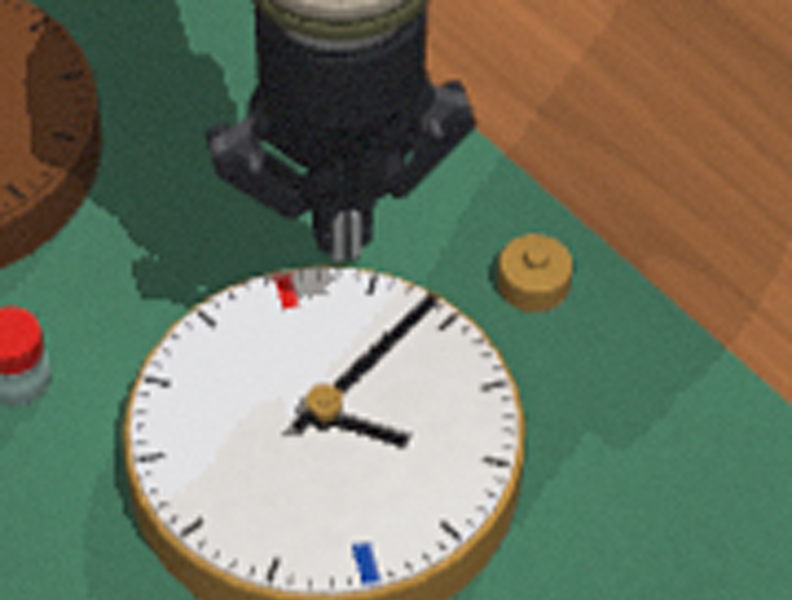

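The shut fingertips are at crop (345,255), on the anticlockwise side of the hand (tip at crop (435,300)), and they match the projected TCP. The dial below is clear. I'll descend and plan the arc.

{"op": "arm_command", "data": {"steps": [0,0,-0.03,0,0,0,0,0,0,-0.05,0,0,0,0,0,0,-0.065,0,0,0,0,0,0,-0.077,0,0,0,0,0,0,-0.077,0,0,0,0,0,0,-0.077,0,0,0,0]}}

```text
time_s: 3.23
position: [0.5006, 0.1023, 0.0598]
tcp_rot: [3.141, -0.0, 1.127]
force: [0.2, 1.2, 0.0]
grip_width: 0.002
grasp_force: 0.0
```

```bash
cat >> h.py <<'E'
def arc(f0,f1,n,P=None,r=.066,C=(.550,.1464)):
    pt=lambda f:np.array(C)+r*np.array([np.cos(-2.015-f),np.sin(-2.015-f)])
    P=pt(f0) if P is None else np.array(P)
    rows=[((pt(f)-P)/.6).round(3) for f in np.linspace(f0,f1,n+1)[1:]]
    print(", ".join(f"{a:g}, {b:g}, 0, 0, 0, 0, 0" for a,b in rows))
E
python3 - <<'E'
from h import *
s=env.get_state();print(s["position"],s["force"])
arc(.4,1.6,16,s["position"][:2])
arc(1.6,2.72,15)
E
```

```text
[0.50061722 0.10234026 0.05975777] [0.18167548 1.18449067 0.02474413]
-0.005, 0.007, 0, 0, 0, 0, 0, -0.01, 0.013, 0, 0, 0, 0, 0, -0.014, 0.021, 0, 0, 0, 0, 0, -0.018, 0.028, 0, 0, 0, 0, 0, -0.021, 0.036, 0, 0, 0, 0, 0, -0.024, 0.043, 0, 0, 0, 0, 0, -0.025, 0.051, 0, 0, 0, 0, 0, -0.027, 0.06, 0, 0, 0, 0, 0, -0.028, 0.068, 0, 0, 0, 0, 0, -0.028, 0.076, 0, 0, 0, 0, 0, -0.027, 0.084, 0, 0, 0, 0, 0, -0.026, 0.092, 0, 0, 0, 0, 0, -0.024, 0.1, 0, 0, 0, 0, 0, -0.022, 0.108, 0, 0, 0, 0, 0, -0.019, 0.116, 0, 0, 0, 0, 0, -0.016, 0.124, 0, 0, 0, 0, 0
0.004, 0.007, 0, 0, 0, 0, 0, 0.009, 0.014, 0, 0, 0, 0, 0, 0.014, 0.02, 0, 0, 0, 0, 0, 0.019, 0.027, 0, 0, 0, 0, 0, 0.025, 0.032, 0, 0, 0, 0, 0, 0.031, 0.037, 0, 0, 0, 0, 0, 0.038, 0.042, 0, 0, 0, 0, 0, 0.045, 0.046, 0, 0, 0, 0, 0, 0.053, 0.05, 0, 0, 0, 0, 0, 0.06, 0.053, 0, 0, 0, 0, 0, 0.068, 0.056, 0, 0, 0, 0, 0, 0.076, 0.058, 0, 0, 0, 0, 0, 0.084, 0.059, 0, 0, 0, 0, 0, 0.092, 0.06, 0, 0, 0, 0, 0, 0.1, 0.06, 0, 0, 0, 0, 0
```

{"op": "arm_command", "data": {"steps": [-0.005,0.007,0,0,0,0,0,-0.01,0.013,0,0,0,0,0,-0.014,0.021,0,0,0,0,0,-0.018,0.028,0,0,0,0,0,-0.021,0.036,0,0,0,0,0,-0.024,0.043,0,0,0,0,0,-0.025,0.051,0,0,0,0,0,-0.027,0.06,0,0,0,0,0,-0.028,0.068,0,0,0,0,0,-0.028,0.076,0,0,0,0,0,-0.027,0.084,0,0,0,0,0,-0.026,0.092,0,0,0,0,0,-0.024,0.1,0,0,0,0,0,-0.022,0.108,0,0,0,0,0,-0.019,0.116,0,0,0,0,0,-0.016,0.124,0,0,0,0,0]}}

```text
time_s: 4.57
position: [0.4909, 0.1772, 0.0593]
tcp_rot: [-3.142, 0.0, 1.127]
force: [-1.2, -0.5, 0.1]
grip_width: -0.002
grasp_force: 0.3
```

Run:
```python
from h import *
s=env.get_state();print(s["position"],s["force"])
for n in("scene","top"):
    p,d=env.grab_frame(n)
    m=marks(n,p)
    C=np.array([.55,.1464]);red=C+.083*np.array([np.cos(-2.015),np.sin(-2.015)])
    hand(n,p,C,red)
    if n=="scene":cv2.imwrite("pics/a1.png",cv2.resize(p[130:270,230:410],(720,560),interpolation=cv2.INTER_CUBIC)[:,:,::-1])
```

```text
[0.49091399 0.17719523 0.05926052] [-1.20719747 -0.45046725  0.12779436]
scene blue [312.7 257.5] 29 [0.586  0.2214]
scene red [294.6 196. ] 22 [0.515  0.0721]
scene hand [1.16 1.15 1.17 1.14 1.18 1.13] [30. 30. 30. 30. 30. 30.]Traceback (most recent call last):
  File "<stdin>", line 5, in <module>
  File "h.py", line 18, in marks
    i=1+np.argmax(st[1:,4]);out[k]=ray(n,ce[i],.04);print(n,k,ce[i].round(1),st[i,4],out[k].round(4))
        ~~~~~~~~~^^^^^^^^^^
    return _wrapfunc(a, 'argmax', axis=axis, out=out, **kwds)
    return bound(*args, **kwds)
ValueError: attempt to get argmax of an empty sequence
```

View pics/a1.png

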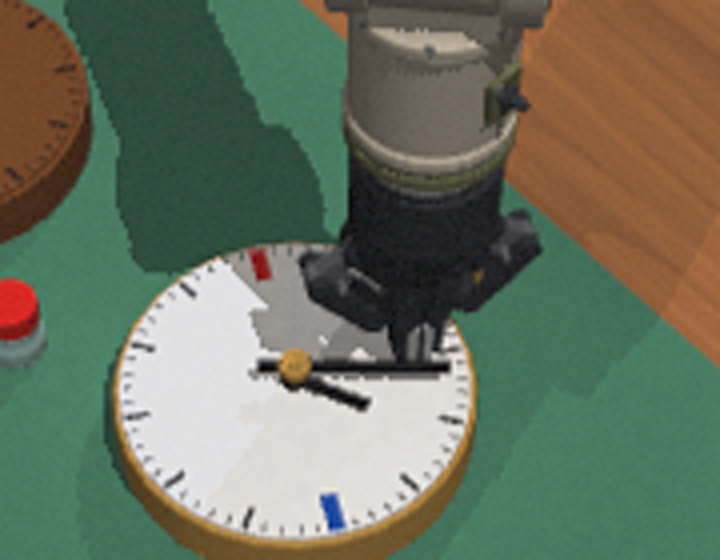

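The hand is being pushed cleanly: its tip is at crop (450,367), and the clock marks haven't moved. I'll carry on.

{"op": "arm_command", "data": {"steps": [0.004,0.007,0,0,0,0,0,0.009,0.014,0,0,0,0,0,0.014,0.02,0,0,0,0,0,0.019,0.027,0,0,0,0,0,0.025,0.032,0,0,0,0,0,0.031,0.037,0,0,0,0,0,0.038,0.042,0,0,0,0,0,0.045,0.046,0,0,0,0,0,0.053,0.05,0,0,0,0,0,0.06,0.053,0,0,0,0,0,0.068,0.056,0,0,0,0,0,0.076,0.058,0,0,0,0,0,0.084,0.059,0,0,0,0,0,0.092,0.06,0,0,0,0,0,0.1,0.06,0,0,0,0,0,0.1,0.06,0,0,0,0,0]}}

```text
time_s: 6.0
position: [0.552, 0.2127, 0.0593]
tcp_rot: [3.141, -0.001, 1.126]
force: [-0.5, 1.0, -1.0]
grip_width: -0.0
grasp_force: 0.0
```

Run:
```python
from h import *
s=env.get_state();print(s["position"],s["force"])
p,d=env.grab_frame("scene")
cv2.imwrite("pics/a2.png",cv2.resize(p[130:270,230:410],(720,560),interpolation=cv2.INTER_CUBIC)[:,:,::-1])
C=np.array([.55,.1464]);red=C+.083*np.array([np.cos(-2.015),np.sin(-2.015)])
hand("scene",p,C,red)
for t in(1.87,2.8,2.9,3.0,3.1,3.14,3.2):
    print(t,((proj("scene",[[C[0]+.084*np.cos(-2.015-t),C[1]+.084*np.sin(-2.015-t),.06]])-[230,130])*4).round(0))
```

```text
[0.55196659 0.21269184 0.05929299] [-0.47237547  1.01686404 -0.98155325]
scene hand [2.21 2.2  2.19 2.18 2.22 1.82] [32. 32. 32. 32. 33. 33.]
1.87 [[449. 367.]]
2.8 [[382. 472.]]
2.9 [[368. 479.]]
3.0 [[354. 485.]]
3.1 [[338. 490.]]
3.14 [[332. 492.]]
3.2 [[322. 494.]]
```

View pics/a2.png

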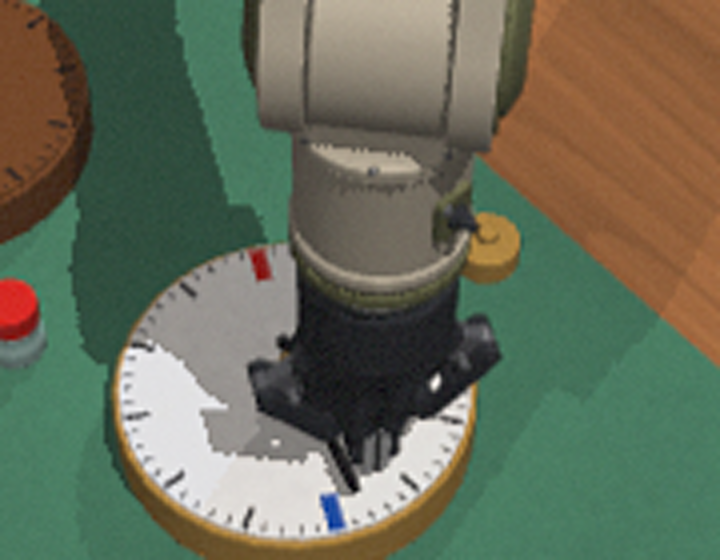

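The hand tip is at crop (351,487), which is θ≈3.0 against a prediction of 3.0, so another 0.13 rad of arc reaches blue.

Run:
```python
from h import *
arc(2.72,2.855,3)
```

```text
0.005, -0, 0, 0, 0, 0, 0, 0.01, -0.001, 0, 0, 0, 0, 0, 0.015, -0.001, 0, 0, 0, 0, 0
```

{"op": "arm_command", "data": {"steps": [0.005,0,0,0,0,0,0,0.01,-0.001,0,0,0,0,0,0.015,-0.001,0,0,0,0,0,0.015,-0.001,0,0,0,0,0,0.015,-0.001,0,0,0,0,0,0.005,0,0,0,0,0,0,0.005,0,0,0,0,0,0]}}

```text
time_s: 6.63
position: [0.5524, 0.213, 0.0592]
tcp_rot: [-3.141, 0.001, 1.127]
force: [0.0, 0.0, -0.3]
grip_width: 0.001
grasp_force: 0.0
```

Run:
```python
from h import *
s=env.get_state();print(s["position"],s["force"])
p,d=env.grab_frame("scene")
cv2.imwrite("pics/a3.png",cv2.resize(p[210:280,280:350],(560,560),interpolation=cv2.INTER_CUBIC)[:,:,::-1])
C=np.array([.55,.1464])
for t in(3.0,3.1,3.14,3.2):
    print(t,((proj("scene",[[C[0]+r*np.cos(-2.015-t),C[1]+r*np.sin(-2.015-t),.06] for r in (.084,.06)])-[280,210])*8).round(0).tolist())
```

```text
[0.55237367 0.21295782 0.05919569] [ 0.02839895  0.03075065 -0.28050015]
3.0 [[307.0, 331.0], [271.0, 257.0]]
3.1 [[277.0, 340.0], [250.0, 263.0]]
3.14 [[264.0, 343.0], [241.0, 266.0]]
3.2 [[245.0, 347.0], [227.0, 268.0]]
```

View pics/a3.png

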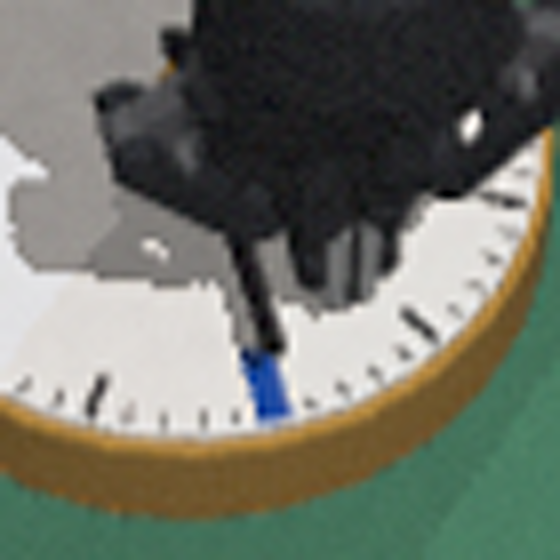

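The hand end is at crop (268,350) and the projected target is (264,343), so θ≈3.13, in line with the blue bar. The finger is 6 mm clear. I'll hold here for over 2 s.

{"op": "arm_command", "data": {"steps": [0,0,0,0,0,0,0,0,0,0,0,0,0,0,0,0,0,0,0,0,0,0,0,0,0,0,0,0,0,0,0,0,0,0,0,0,0,0,0,0,0,0,0,0,0,0,0,0,0,0,0,0,0,0,0,0,0,0,0,0,0,0,0,0,0,0,0,0,0,0,0,0,0,0,0,0,0,0,0,0,0,0,0,0,0,0,0,0,0,0,0,0,0,0,0,0,0,0,0,0,0,0,0,0,0,0,0,0,0,0,0,0,0,0,0,0,0,0,0,0,0,0,0,0,0,0,0,0,0,0,0,0,0,0,0,0,0,0,0,0]}}

```text
time_s: 8.35
position: [0.5537, 0.2128, 0.0593]
tcp_rot: [3.142, 0.0, 1.127]
force: [-0.1, 0.7, -0.1]
grip_width: 0.0
grasp_force: 0.0
```

{"op": "arm_command", "data": {"steps": [0,0,0,0,0,0,0,0,0,0,0,0,0,0,0,0,0,0,0,0,0,0,0,0,0,0,0,0,0,0,0,0,0,0,0,0,0,0,0,0,0,0,0,0,0,0,0,0,0,0,0,0,0,0,0,0]}}

```text
time_s: 9.02
position: [0.5537, 0.2128, 0.0593]
tcp_rot: [3.142, 0.0, 1.127]
force: [-0.3, 0.1, -0.4]
grip_width: -0.0
grasp_force: 0.0
```

Run:
```python
from h import *
s=env.get_state();print(s["time_s"],s["position"],s["force"])
arc(2.72,4.3,20,[.5536,.2126]);arc(4.3,5.78,19)
```

```text
9.0167 [0.5537321  0.21281382 0.05926877] [-0.32652124  0.13950008 -0.40956312]
0.005, -0.001, 0, 0, 0, 0, 0, 0.014, -0.002, 0, 0, 0, 0, 0, 0.022, -0.004, 0, 0, 0, 0, 0, 0.031, -0.007, 0, 0, 0, 0, 0, 0.039, -0.01, 0, 0, 0, 0, 0, 0.046, -0.014, 0, 0, 0, 0, 0, 0.054, -0.018, 0, 0, 0, 0, 0, 0.061, -0.023, 0, 0, 0, 0, 0, 0.068, -0.029, 0, 0, 0, 0, 0, 0.074, -0.035, 0, 0, 0, 0, 0, 0.08, -0.041, 0, 0, 0, 0, 0, 0.085, -0.048, 0, 0, 0, 0, 0, 0.089, -0.056, 0, 0, 0, 0, 0, 0.093, -0.063, 0, 0, 0, 0, 0, 0.097, -0.071, 0, 0, 0, 0, 0, 0.1, -0.079, 0, 0, 0, 0, 0, 0.102, -0.088, 0, 0, 0, 0, 0, 0.103, -0.096, 0, 0, 0, 0, 0, 0.104, -0.105, 0, 0, 0, 0, 0, 0.104, -0.114, 0, 0, 0, 0, 0
-0.001, -0.009, 0, 0, 0, 0, 0, -0.002, -0.017, 0, 0, 0, 0, 0, -0.004, -0.025, 0, 0, 0, 0, 0, -0.006, -0.034, 0, 0, 0, 0, 0, -0.01, -0.041, 0, 0, 0, 0, 0, -0.013, -0.049, 0, 0, 0, 0, 0, -0.018, -0.057, 0, 0, 0, 0, 0, -0.023, -0.064, 0, 0, 0, 0, 0, -0.028, -0.07, 0, 0, 0, 0, 0, -0.034, -0.076, 0, 0, 0, 0, 0, -0.041, -0.082, 0, 0, 0, 0, 0, -0.047, -0.087, 0, 0, 0, 0, 0, -0.055, -0.092, 0, 0, 0, 0, 0, -0.062, -0.096, 0, 0, 0, 0, 0, -0.07, -0.099, 0, 0, 0, 0, 0, -0.078, -0.102, 0, 0, 0, 0, 0, -0.087, -0.104, 0, 0, 0, 0, 0, -0.095, -0.105, 0, 0, 0, 0, 0, -0.103, -0.106, 0, 0, 0, 0, 0
```

{"op": "arm_command", "data": {"steps": [0.005,-0.001,0,0,0,0,0,0.014,-0.002,0,0,0,0,0,0.022,-0.004,0,0,0,0,0,0.031,-0.007,0,0,0,0,0,0.039,-0.01,0,0,0,0,0,0.046,-0.014,0,0,0,0,0,0.054,-0.018,0,0,0,0,0,0.061,-0.023,0,0,0,0,0,0.068,-0.029,0,0,0,0,0,0.074,-0.035,0,0,0,0,0,0.08,-0.041,0,0,0,0,0,0.085,-0.048,0,0,0,0,0,0.089,-0.056,0,0,0,0,0,0.093,-0.063,0,0,0,0,0,0.097,-0.071,0,0,0,0,0,0.1,-0.079,0,0,0,0,0,0.102,-0.088,0,0,0,0,0,0.103,-0.096,0,0,0,0,0,0.104,-0.105,0,0,0,0,0,0.104,-0.114,0,0,0,0,0]}}

```text
time_s: 10.68
position: [0.6162, 0.1439, 0.0593]
tcp_rot: [3.142, -0.0, 1.127]
force: [-0.7, 0.7, 0.2]
grip_width: -0.001
grasp_force: 0.2
```

{"op": "arm_command", "data": {"steps": [-0.001,-0.009,0,0,0,0,0,-0.002,-0.017,0,0,0,0,0,-0.004,-0.025,0,0,0,0,0,-0.006,-0.034,0,0,0,0,0,-0.01,-0.041,0,0,0,0,0,-0.013,-0.049,0,0,0,0,0,-0.018,-0.057,0,0,0,0,0,-0.023,-0.064,0,0,0,0,0,-0.028,-0.07,0,0,0,0,0,-0.034,-0.076,0,0,0,0,0,-0.041,-0.082,0,0,0,0,0,-0.047,-0.087,0,0,0,0,0,-0.055,-0.092,0,0,0,0,0,-0.062,-0.096,0,0,0,0,0,-0.07,-0.099,0,0,0,0,0,-0.078,-0.102,0,0,0,0,0,-0.087,-0.104,0,0,0,0,0,-0.095,-0.105,0,0,0,0,0,-0.103,-0.106,0,0,0,0,0,-0.103,-0.106,0,0,0,0,0]}}

```text
time_s: 12.35
position: [0.5531, 0.0807, 0.0593]
tcp_rot: [-3.141, 0.001, 1.127]
force: [1.0, -0.1, 0.1]
grip_width: 0.001
grasp_force: 0.0
```

Run:
```python
from h import *
s=env.get_state();print(s["position"],s["force"])
C=np.array([.55,.1464]);f=5.78
print("plan",C+.066*np.array([np.cos(-2.015-f),np.sin(-2.015-f)]))
p,d=env.grab_frame("scene");q,d=env.grab_frame("top")
a=cv2.resize(p[170:270,250:350],(400,400),interpolation=cv2.INTER_CUBIC)
b=cv2.resize(q[130:230,255:355],(400,400),interpolation=cv2.INTER_CUBIC)
cv2.imwrite("pics/a4.png",np.hstack([a,b])[:,:,::-1])
for t in(5.9,6.0,6.1,6.2,6.28):
    X=[[C[0]+.084*np.cos(-2.015-t),C[1]+.084*np.sin(-2.015-t),.06]]
    print(t,((proj("scene",X)-[250,170])*4).round(0).tolist(),((proj("top",X)-[255,130])*4+[400,0]).round(0).tolist())
arc(5.78,5.99,5)
```

```text
[0.55309272 0.08068702 0.05926877] [ 1.03842791 -0.11888933  0.1207586 ]
plan [0.55389053 0.08051477]
5.9 [[125.0, 99.0]] [[729.0, 192.0]]
6.0 [[138.0, 93.0]] [[727.0, 206.0]]
6.1 [[151.0, 87.0]] [[724.0, 220.0]]
6.2 [[166.0, 83.0]] [[720.0, 234.0]]
6.28 [[177.0, 80.0]] [[715.0, 245.0]]
-0.005, -0, 0, 0, 0, 0, 0, -0.009, -0, 0, 0, 0, 0, 0, -0.014, 0, 0, 0, 0, 0, 0, -0.018, 0, 0, 0, 0, 0, 0, -0.023, 0.001, 0, 0, 0, 0, 0
```

View pics/a4.png

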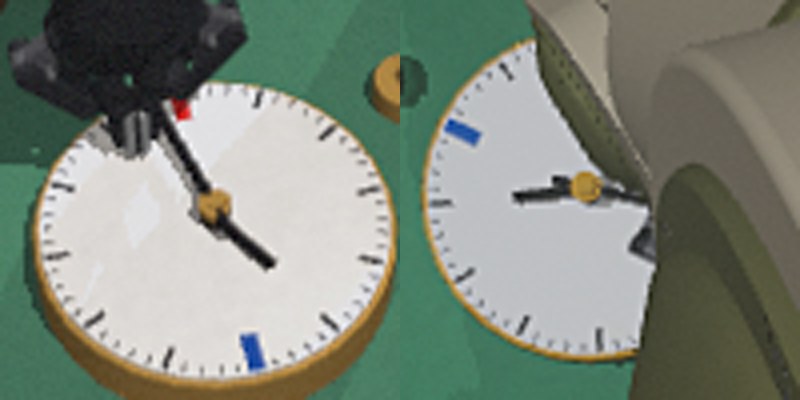

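The visible part of the hand in the scene view (165,112)–(205,190) gives θ≈6.08 (predicted 6.06). I'll push about 0.18 rad more, back off, then rise clear and look.

{"op": "arm_command", "data": {"steps": [-0.005,0,0,0,0,0,0,-0.009,0,0,0,0,0,0,-0.014,0,0,0,0,0,0,-0.019,0,0,0,0,0,0,-0.02,0,0,0,0,0,0,-0.02,0,0,0,0,0,0,-0.01,0,0,0,0,0,0,0,0,0,0,0,0,0,0,0,0,0,0,0,0,0,0,0.1,0,0,0,0,0.05,-0.05,0.2,0,0,0,0,0.1,-0.1,0.2,0,0,0,0,0.15,-0.15,0.2,0,0,0,0,0.2,-0.2,0.2,0,0,0,0,0.2,-0.3,0.2,0,0,0,0,0.2,-0.3,0.2,0,0,0,0,0.2,-0.3,0.2,0,0,0,0]}}

```text
time_s: 13.87
position: [0.6757, -0.1102, 0.1791]
tcp_rot: [3.138, 0.004, 1.117]
force: [0.1, -2.9, 0.2]
grip_width: 0.002
grasp_force: 0.0
```

Run:
```python
from h import *
s=env.get_state();print(s["position"],s["force"])
C=np.array([.55,.1464])
p,d=env.grab_frame("scene");q,d=env.grab_frame("top")
a=cv2.resize(p[170:270,250:350],(400,400),interpolation=cv2.INTER_CUBIC)
b=cv2.resize(q[130:230,255:355],(400,400),interpolation=cv2.INTER_CUBIC)
cv2.imwrite("pics/a5.png",np.hstack([a,b])[:,:,::-1])
red=C+.083*np.array([np.cos(-2.015),np.sin(-2.015)])
hand("scene",p,C,red);hand("top",q,C,red)
for t in(6.1,6.2,6.28,6.35):
    X=[[C[0]+.084*np.cos(-2.015-t),C[1]+.084*np.sin(-2.015-t),.06]]
    print(t,((proj("scene",X)-[250,170])*4).round(0).tolist(),((proj("top",X)-[255,130])*4+[400,0]).round(0).tolist())
```

```text
[ 0.67570974 -0.11017073  0.17911025] [ 0.07697566 -2.85910171  0.2495407 ]
scene hand [6.2  6.21 6.22 6.19 6.23 6.18] [44. 44. 49. 49. 57. 58.]
top hand [6.23 6.24 6.22 6.25 6.21 6.26] [73. 74. 77. 81. 87. 91.]
6.1 [[151.0, 87.0]] [[724.0, 220.0]]
6.2 [[166.0, 83.0]] [[720.0, 234.0]]
6.28 [[177.0, 80.0]] [[715.0, 245.0]]
6.35 [[187.0, 78.0]] [[710.0, 254.0]]
```

View pics/a5.png

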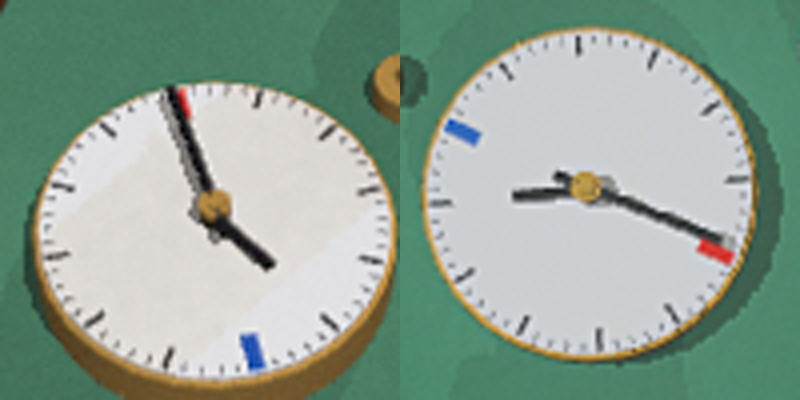

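Both cameras agree: θ≈6.20 (scene) and 6.23 (top), with the hand just short of the red bar's middle. That's inside tolerance, but close to its lower edge. There's plenty of time, so I'll nudge it another ~0.055 rad.

{"op": "arm_command", "data": {"steps": [-0.1,0.15,0,0,0,0,0,-0.1,0.15,0,0,0,0,0,-0.1,0.15,0,0,0,0,0,-0.2,0.3,0,0,0,0,0,-0.2,0.3,0,0,0,0,0,-0.2,0.3,0,0,0,0,0,-0.2,0.3,0,0,0,0,0,-0.2,0.3,0,0,0,0,0,-0.2,0.3,-0.05,0,0,0,0,-0.2,0.3,-0.1,0,0,0,0,-0.2,0.3,-0.15,0,0,0,0,-0.2,0.3,-0.18,0,0,0,0,-0.2,0.3,-0.2,0,0,0,0,-0.2,0.3,-0.2,0,0,0,0,-0.2,0.3,-0.2,0,0,0,0]}}

```text
time_s: 15.22
position: [0.5544, 0.0804, 0.0588]
tcp_rot: [-3.141, 0.001, 1.126]
force: [0.4, -0.1, 0.0]
grip_width: 0.003
grasp_force: 0.0
```

Run:
```python
from h import *
s=env.get_state();print(s["position"],s["force"])
```

```text
[0.55439266 0.08036868 0.05875118] [ 3.83230945e-01 -1.38935624e-01  7.67798988e-05]
```

{"op": "arm_command", "data": {"steps": [-0.006,0,0,0,0,0,0,-0.012,0,0,0,0,0,0,-0.017,0,0,0,0,0,0,-0.02,0,0,0,0,0,0,-0.023,0,0,0,0,0,0,-0.026,0,0,0,0,0,0,-0.026,0,0,0,0,0,0,-0.026,0,0,0,0,0,0,-0.015,0,0,0,0,0,0,0,0,0,0,0,0,0,0,0,0,0,0,0,0,0,0,0.1,0,0,0,0,0.05,-0.05,0.2,0,0,0,0,0.1,-0.1,0.2,0,0,0,0,0.15,-0.15,0.2,0,0,0,0,0.2,-0.2,0.2,0,0,0,0,0.2,-0.3,0.2,0,0,0,0,0.2,-0.3,0.2,0,0,0,0,0.2,-0.3,0.2,0,0,0,0,0.2,-0.3,0.2,0,0,0,0]}}

```text
time_s: 16.88
position: [0.6746, -0.1041, 0.1787]
tcp_rot: [3.141, 0.002, 1.12]
force: [-0.6, 1.1, 0.1]
grip_width: -0.0
grasp_force: 0.0
```

Run:
```python
from h import *
s=env.get_state();print(s["position"],s["force"])
C=np.array([.55,.1464]);red=C+.083*np.array([np.cos(-2.015),np.sin(-2.015)])
p,d=env.grab_frame("scene");q,d=env.grab_frame("top")
hand("scene",p,C,red);hand("top",q,C,red)
for n,im in(("scene",p),("top",q)):
    e=np.abs(im.astype(int)-np.load(n+"0.npz")["p"]).sum(2)
    for k,X in(("loupe",(.617,.279)),("jar",(.638,.004)),("barrel",(.389,.125))):
        u,v=proj(n,[[*X,.03]])[0].astype(int);print(n,k,np.median(e[v-12:v+12,u-12:u+12]))
a=cv2.resize(p[170:270,250:350],(400,400),interpolation=cv2.INTER_CUBIC)
b=cv2.resize(q[130:230,255:355],(400,400),interpolation=cv2.INTER_CUBIC)
cv2.imwrite("pics/a6.png",np.hstack([a,b])[:,:,::-1])
```

```text
[ 0.67464024 -0.10410577  0.17873567] [-0.57785645  1.13948836  0.1090998 ]
scene hand [6.24 6.23 6.25 6.22 6.26 6.21] [42. 43. 47. 48. 56. 57.]
top hand [6.27 6.28 6.26 0.   0.01 6.25] [73. 75. 76. 77. 85. 85.]
scene loupe 11.0
scene jar 14.0
scene barrel 13.0
top loupe 10.0
top jar 14.0
top barrel 12.0
```

View pics/a6.png

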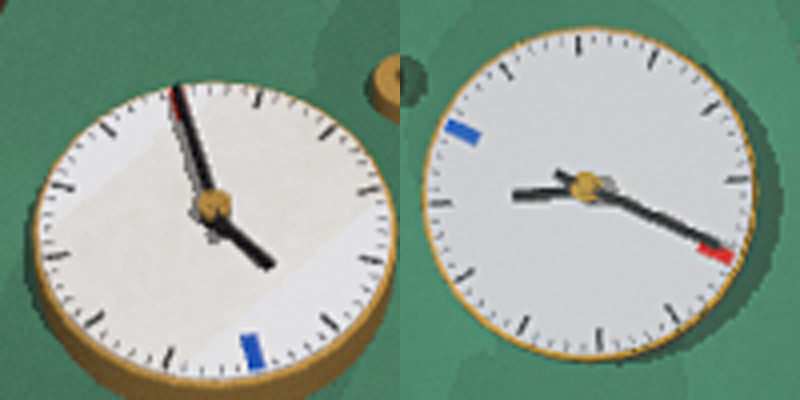

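The hand now lies over the red bar, with its tip at crop (178,88) in the scene view and (722,247) in the top view. That gives θ≈6.25 ±0.02. The clock and bystanders haven't moved and the arm is clear, so I'll hand in.

```bash
python3 -c "
from rig import env
print(env.hand_in())"
```

```text
the job is handed in; nothing more can be done
None
```

The job is handed in: by the camera readings, the minute hand rested on blue (about 3.13 rad) for over 2 s, then was pushed on and left at red twelve (about 6.25 rad), with the clock, loupe, jar and barrel unmoved; no verdict was returned.

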